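# Unclamp a sample tub on the shaker and take its lid off

### The job

The lidded sample tub is clamped on the bench shaker. Turn the clamp's bar knob fully counter-clockwise to free it, slide the jaw right back to its end away from the tub so that its lip is well clear of the lid, then take the lid off by its tab and lay it gently, right way up, wholly on the dark rubber mat. Leave the jaw back with its knob free, the tub standing where it is on the shaker, and the other things on the bench undisturbed.

Things in the scene. Friction and masses are not known exactly. Their poses are not given: they have to be found in the camera images.
- shaker: Grey bench shaker, fixed, 200 (x) x 280 (y) mm, flat aluminium platform on top, its upper face 70 mm above the bench. Origin: centre of its underside, on the bench; z up. Its own y is the long direction: the tub stands on the +y half against a low fixed stop, the sliding jaw on the -y half.
- clamp (a joint): Clamp knob on top of the jaw, angle in rad about the vertical axis, 0 to 1.4: 0 = fully tight (bar of the knob along the shaker's y), grows counter-clockwise seen from above, 1.4 = fully free against its stop. It starts between 0 and 0.2. Below about 0.9 the jaw is locked and cannot be slid. Stays where it is left; turning takes about 0.15 N m.
- knob_grip (a point): Point on the knob's axis at gripping height: 101 mm above the shaker's platform, 26 mm above the jaw's top plate. The knob is a black upright bar 46 mm long, 12 mm thick, standing from 6 to 38 mm above that plate; this point is 12 mm below the bar's top. Its x axis is across the bar (12 mm), y along it; it turns with the knob and moves with the jaw.
- jaw (a joint): Jaw position in m, 0 to 0.060: grows as the jaw slides back along the shaker's -y, away from the tub; 0.060 = right back at its end. Starts at 0 to 0.002. Sliding takes about 3 N when the knob is free; it stays where it is left.
- jaw_lip (a point): Middle of the lip's front edge, top face, 75 mm above the platform. The jaw is a block 90 (x) by 44 mm (y) with an 8 mm aluminium plate on top that overhangs 14 mm towards the tub (+y): this lip starts 10 to 12 mm over the lid's edge, 2 mm above the lid, and holds it down. The knob's axis is 36 mm behind this point (-y).
- tub: Loose clear plastic tub, square 120 x 120 mm, 60 mm high, walls 4 mm, open on top, four small jars inside, about 0.65 kg. Stands on the shaker's platform. Origin: centre of its underside; x, y along its sides, nearly as the shaker's.
- lid: Loose white plastic lid, about 110 g: plate 126 x 126 mm, 5 mm thick, with a 6 mm deep frame below, 106 mm square, that drops into the tub's mouth. Origin: centre of the frame's lower edge, 11 mm below the plate's top. Seated, the origin is 54 mm above the tub's underside; laid down, it is on the supporting surface. z up when right way up.
- lid_tab (a point): Grip point on the lid's upright tab: at the lid's -x edge (56 mm from its middle), 31 mm above the lid's origin and 7 mm below the tab's top. The tab is a bar 45 mm long (y), 10 mm thick (x), standing 27 mm high on the plate (its top 38 mm above the lid's origin). Axes as the lid.
- mat: Dark rubber mat, fixed, 200 x 200 mm, 4 mm thick, on the bench on the other side of the robot's centre line from the shaker. Origin: centre of its underside; z up, x and y along its sides.
- specimen_jar: Bystander, to be left alone: capped glass jar, 52 mm across, 75 mm high. Origin: centre of its underside.
- dish: Bystander, to be left alone: closed clear dish, 84 mm across, 16 mm high. Origin: centre of its underside.
- beaker: Bystander, to be left alone: glass beaker, 60 mm across, 75 mm high. Origin: centre of its underside.
- spoon: Bystander, to be left alone: steel sampling spoon, 160 mm long, lying. Origin: centre of its underside.
- wash_bottle: Bystander, to be left alone: white bottle, 60 mm across, 160 mm high, far side of the bench. Origin: centre of its underside.
- tip_box: Bystander, to be left alone: pipette tip box 87 x 127 mm, 65 mm high. Origin: centre of its underside.
- notebook: Bystander, to be left alone: closed notebook 150 x 210 mm, 14 mm thick. Origin: centre of its underside.
There are look-alikes about, which are no part of the job. What is shaped like the lid but orange or pink is not meant.

How it is judged:
On the way, in this order (a step that is already met when the one before it is completed fails the run):
1. the clamp knob is turned free while the jaw is still over the lid (value of joint clamp above 1.1 rad and value of joint jaw below 0.03 m), for 0.1 s.
2. the jaw is slid right back while the lid is still seated on the tub (value of joint jaw above 0.05 m and horizontal distance between lid and tub below 0.02 m and z of lid in the frame of tub below 0.06 m), for 0.1 s.
At the end, for the whole second after the job is handed in: Lid at rest, right way up and flat (within 0.1 rad) on the mat, its middle within 40 mm of the mat's middle along each of the mat's sides; knob freed (over 1.1 rad); jaw back (over 50 mm); tub upright at rest on the shaker within 25 mm of where it started (value of joint clamp above 1.1 rad and value of joint jaw above 0.05 m and z of lid in the frame of mat below 0.012 m and angle between lid's own z axis and vertical below 0.1 rad and linear speed of each of lid, tub below 0.02 m/s and x of lid in the frame of mat between -0.04 and 0.04 m and y of lid in the frame of mat between -0.04 and 0.04 m and distance of tub from where it was at the start of the episode below 0.025 m and angle between tub's own z axis and vertical below 0.05 rad); the robot touches nothing.
It fails at once if a bystander is shoved by more than 30 mm (distance of any of specimen_jar, dish, beaker, spoon, wash_bottle, tip_box, notebook from where it was at the start of the episode above 0.03 m).
It fails at once if the tub is tipped by more than 0.25 rad (angle between tub's own z axis and vertical above 0.25 rad).
It fails at once if the lid is dropped (over 0.6 m/s with no finger on it) (linear speed of lid above 0.6 m/s and contact force between the fingers and lid below 0.05 N).
It also fails if it takes over 64 s, if anything falls off the work surface, if the arm or the gripper's body presses on something with over 40 N, if the wrist force passes 120 N, or if a joint passes its speed limit or range.

### The arm

A 6-joint arm with a two-finger parallel gripper is mounted at the origin on the work surface. World frame = base frame: x ahead of the robot, y to its left, z up, the work surface at z = 0. Lengths are in m, angles in rad, forces in N, time in s.
With the tool pointing down it reaches from about 0.3 to 0.775 m from the base axis. Payload 14.6 kg.
Tool frame: the origin (TCP) lies midway between the tips of the shut fingers; the grasp point (between the pads) lies 19 mm behind it (ctrl.pinch_z is the z of the grasp point in the tool frame, in m); z points along the fingers, y is the line along which they close (so a half turn about z gives the same grasp; the last joint's range is limited). The gripper opens to 94 mm and grips with 3 to 60 N. Pads are 16 mm wide; open, the fingers measure 119 mm over their backs; the gripper's body (75 mm by 177 mm) begins 78 mm behind the grasp point.
Start: joints at [-1.28, 0.3, 1.521, -0, 1.321, -0.067], TCP at [0.193, -0.515, 0.205] pointing down, gripper open.
Joint ranges: [-3.03, 3.03], [-0.79, 2.21], [0.23, 2.52], [-1.04, 4.18], [0, 3.07], [-2.55, 2.55]. Speed limits (rad/s): [2.22, 2.22, 2.57, 3.14, 3.14, 3.14].

### API

Orientations are given as [roll, pitch, yaw] about the fixed x, y, z axes, in that order (R = Rz(yaw) Ry(pitch) Rx(roll)).
In Python, from station import ctrl, camera, ticket gives the robot as it stands. The module is installed in compiled form; this text tells all that it offers.
- The arm moves only by the shell command python3 -m inch 'ROWS' [FORCE]. ROWS is text: rows parted by semicolons, each of 7 numbers parted by spaces: the opening, from -1 (shut) to 1 (fully open), then the shift along the tool's x, y, z in units of 0.03 m (1.0 is 0.03 m), then the turn, a rotation vector about the tool's x, y, z in units of 10 degrees (1.0 is 10 degrees). In form: grip dx dy dz rx ry rz; .... A call has 1 to 10 rows; each row shifts and turns the commanded pose from where the row before left it, along the tool's axes as they then stand; what a row does not reach is not made up. A row lasts 1/8 s, in which the tool goes at most 62.5 mm and 10.7 degrees, less where a joint would pass 70% of its speed; a pose out of reach is approached as far as the arm can. A call with a number of a shift or a turn outside -1 to 1 is refused whole. A call with a gripper value outside its range is refused whole. The fingers move at their own pace and stop on an object; FORCE is the grip in N (left out, the last holds). Time passes only in rows, so rows that do not move let the fingers close. It gives the time, the measured TCP pose, the force, the opening and the grip force at its end, in the units of the state.
- ctrl.get_obs(): the state, without advancing time (a new reading comes with each control period).
- camera(name): name is "scene" or "top" or "wrist"; returns a dict with "img" (384x512x3 uint8, blue, green, red), "range_z" (384x512 float32, m along the optical axis (not along the pixel's ray), 0 where there is no reading), "intrinsics" (3x3 intrinsics, pixels), "view" (4x4, takes a point from world to camera coordinates). Camera axes: x right, y down, z forward; pixel columns grow to the right and rows downward; lengths in m; the calibration is good to about 2 mm. The wrist camera is an equidistant fisheye: a pixel r from the principal point sees the ray r / f radians off the axis. A picture is of the moment at which its call begins.
- ticket.hand_in(): hands the job in; it is judged then, once.
The state is a dict: "time_s": time; "qpos": joint angles; "joint_vel": joint speeds; "tau": joint torques, N m; "ee_pos": TCP position; "eef_rot": TCP orientation; "force": force on the tool from outside, world axes, zero at the start; "moment": the same for the moment, N m; "grip_width": finger opening in m; "grip_force": force on a finger pad.
Only numpy, scipy, OpenCV 4.12 (cv2) and the standard library are available. Lean on these libraries where they do the work, as an engineer would, in place of code of your own. Each camera call takes 0.05 s, during which the arm holds its last target. There are 200 camera calls.

## Working session

There is one attempt and no reset: what is moved stays moved. The work goes in short steps, Python scripts to look and compute and a shell command to move; the robot and the scene stay as the last step left them, time stands still between calls to the robot, and variables do not carry over. Pictures are saved under pics/ and viewed, at most 10 in all, crops included, and the job is handed in when it is done.

```bash
mkdir -p pics; ls; cat > h.py <<'E'
import numpy as np, cv2
from scipy.spatial.transform import Rotation as R
from station import ctrl, camera, ticket
def cloud(c):
    z=c["range_z"]; K=c["intrinsics"]; v,u=np.mgrid[:z.shape[0],:z.shape[1]]
    P=np.stack([(u-K[0,2])/K[0,0]*z,(v-K[1,2])/K[1,1]*z,z],-1)
    V=np.linalg.inv(c["view"]); return P@V[:3,:3].T+V[:3,3]
E
python3 - <<'E'
from h import *
o=ctrl.get_obs(); print({k:np.round(v,3) for k,v in o.items()}, ctrl.pinch_z)
for n in("top","scene"):
    c=camera(n); cv2.imwrite(f"pics/{n}0.png",c["img"]); np.savez(f"{n}0.npz",**c); print(n,c["intrinsics"].round(1).tolist(),np.linalg.inv(c["view"]).round(3).tolist())
E
```

```text
pics
{'time_s': np.float64(0.0), 'qpos': array([-1.28 ,  0.3  ,  1.522,  0.   ,  1.321, -0.067]), 'joint_vel': array([-0.   ,  0.001, -0.001,  0.001,  0.003, -0.001]), 'tau': array([-4.0000e-03, -5.3182e+01, -3.5274e+01,  7.1000e-02,  2.5000e-02,
       -0.0000e+00]), 'ee_pos': array([ 0.193, -0.515,  0.205]), 'eef_rot': array([-3.14 , -0.   ,  0.358]), 'force': array([-0.647, -0.022,  0.847]), 'moment': array([ 0.015, -0.011,  0.014]), 'grip_force': np.float64(0.0), 'grip_width': np.float64(0.094)} -0.0188
top [[495.9, 0.0, 252.1], [0.0, 495.9, 199.1], [0.0, 0.0, 1.0]] [[-0.023, -0.981, 0.191, 0.211], [-1.0, 0.024, 0.001, -0.008], [-0.006, -0.191, -0.982, 1.69], [0.0, 0.0, 0.0, 1.0]]
scene [[388.1, 0.0, 258.5], [0.0, 388.1, 191.2], [0.0, 0.0, 1.0]] [[0.649, 0.51, -0.565, 1.237], [0.761, -0.413, 0.5, -0.67], [0.021, -0.754, -0.656, 0.988], [0.0, 0.0, 0.0, 1.0]]
```

View pics/top0.png

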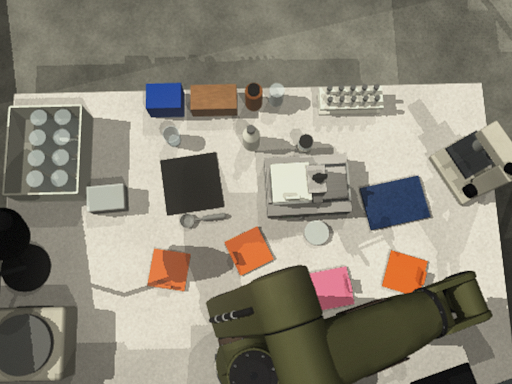

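View pics/scene0.png

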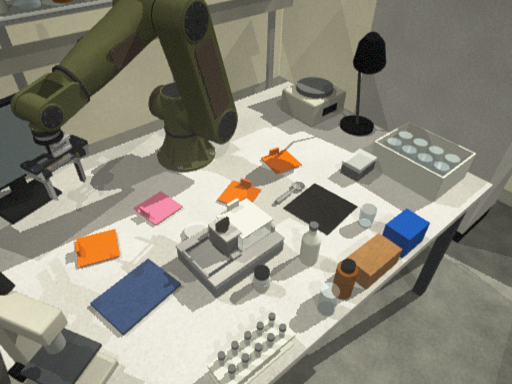

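The top view shows the white lid near (290,182), the jaw and black knob near (318,180) on the shaker, and the mat near (192,183). The orange and pink look-alikes lie nearer the robot. The scene view agrees, with the knob at (222,228) and the lid at (250,215).

```bash
cat > m.py <<'E'
from h import *
c=dict(np.load("top0.npz")); P=cloud(c); img=c["img"]; hsv=cv2.cvtColor(img,cv2.COLOR_BGR2HSV)
X,Y,Z=P[...,0],P[...,1],P[...,2]
roi=np.zeros(Z.shape,bool); roi[145:225,255:360]=1
def rect(m,name):
    p=P[m]; 
    if len(p)<5: print(name,len(p));return
    r=cv2.minAreaRect(p[:,:2].astype(np.float32)); print(name,len(p),np.round(r[0],4),np.round(r[1],3),round(r[2],1),"z",np.median(p[:,2]).round(4))
rect(roi&(Z>.06)&(Z<.078),"platform")
rect(roi&(Z>.127)&(Z<.140),"lid z"); rect(roi&(Z>.141)&(Z<.15),"jaw"); rect(roi&(Z>.152)&(Z<.172),"tab"); rect(roi&(Z>.174)&(Z<.2),"knob")
d=np.zeros_like(roi); d[145:220,155:230]=1
rect(d&(hsv[...,2]<60)&(Z<.02),"mat")
for r,cc in((183,192),(187,265),(180,340)): print(P[r,cc].round(3))
crop=cv2.resize(img[145:225,255:360],None,fx=7,fy=7,interpolation=cv2.INTER_CUBIC); cv2.imwrite("pics/crop1.png",crop)
E
python3 m.py
```

```text
platform 2559 [ 0.5953 -0.1778] [0.25  0.307] 1.6 z 0.0704
lid z 1241 [ 0.5678 -0.1562] [0.127 0.174] 2.4 z 0.1353
jaw 398 [ 0.568  -0.1588] [0.123 0.171] 4.7 z 0.1447
tab 107 [ 0.5371 -0.1879] [0.063 0.157] 41.2 z 0.1591
knob 63 [ 0.5723 -0.2208] [0.013 0.044] 4.4 z 0.182
mat 3048 [0.6013 0.2041] [0.199 0.196] 7.7 z 0.0048
[0.6   0.202 0.008]
[ 0.581 -0.052  0.002]
[ 0.584 -0.302  0.07 ]
```

```bash
python3 - <<'E'
from h import *
c=dict(np.load("scene0.npz")); P=cloud(c); Z=P[...,2]; roi=np.zeros(Z.shape,bool); roi[190:290,170:290]=1
for n,a,b in(("lid",.127,.14),("jaw",.141,.15),("tab",.152,.172),("knob",.174,.2)):
    p=P[roi&(Z>a)&(Z<b)]
    if len(p)>4:
        r=cv2.minAreaRect(p[:,:2].astype(np.float32)); print(n,len(p),np.round(r[0],4),np.round(r[1],3),round(r[2],1),np.median(p[:,2]).round(4))
E
```

```text
lid 1124 [ 0.5674 -0.1578] [0.128 0.175] 1.7 0.1336
jaw 312 [ 0.565  -0.1804] [0.107 0.132] 1.7 0.144
tab 123 [ 0.5444 -0.1783] [0.034 0.15 ] 33.8 0.1596
knob 61 [ 0.5741 -0.2234] [0.014 0.043] 0.9 0.1808
```

View pics/crop1.png

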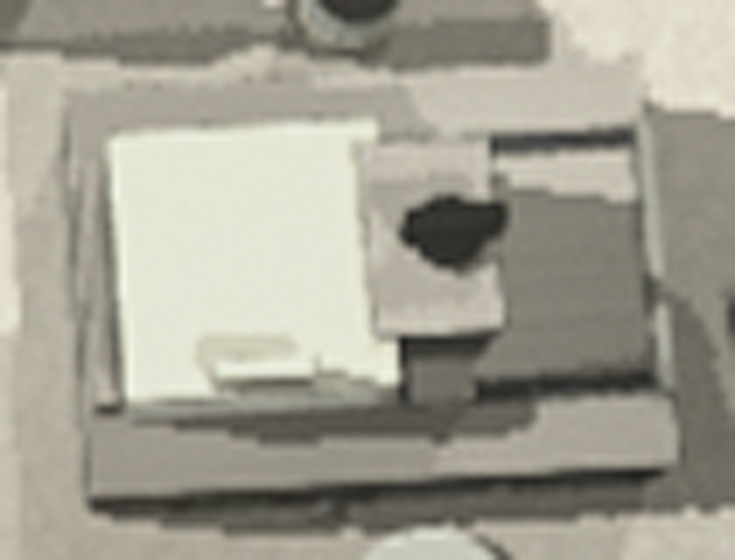

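```bash
cat > m2.py <<'E'
from h import *
import sys
def go(f,tag):
  c=f; P=cloud(c); Z=P[...,2]; X=P[...,0];Y=P[...,1]
  roi=(X>.45)&(X<.72)&(Y>-.34)&(Y<-.06)
  for n,a,b in(("lid",.1285,.1395),("jaw",.1415,.149),("tab",.155,.170),("knob",.174,.19)):
    m=(roi&(Z>a)&(Z<b)).astype(np.uint8)
    if n in("lid","jaw"): m=cv2.morphologyEx(m,cv2.MORPH_OPEN,np.ones((3,3)))
    k,l,s,_=cv2.connectedComponentsWithStats(m,connectivity=4)
    for i in np.argsort(-s[1:,4])[:2]+1:
        if s[i,4]<8: continue
        p=P[l==i]; r=cv2.minAreaRect(p[:,:2].astype(np.float32))
        print(tag,n,s[i].tolist(),np.round(r[0],4),np.round(r[1],3),round(r[2],1),"z",np.median(p[:,2]).round(4),"x",np.percentile(p[:,0],[2,98]).round(3),"y",np.percentile(p[:,1],[2,98]).round(3))
if __name__=="__main__":
  for n in("top","scene"): go(dict(np.load(n+"0.npz")),n)
E
python3 m2.py
```

```text
top lid [272, 163, 24, 39, 425] [ 0.5671 -0.1076] [0.071 0.131] 83.2 z 0.1353 x [0.508 0.624] y [-0.144 -0.072]
top lid [292, 172, 16, 19, 154] [ 0.5677 -0.1609] [0.063 0.044] 7.2 z 0.1349 x [0.54  0.599] y [-0.183 -0.14 ]
top jaw [312, 169, 6, 6, 27] [ 0.5959 -0.2084] [0.016 0.017] 86.2 z 0.1467 x [0.587 0.604] y [-0.217 -0.2  ]
top jaw [309, 181, 5, 4, 18] [ 0.5607 -0.1958] [0.013 0.011] 84.3 z 0.1458 x [0.555 0.566] y [-0.202 -0.189]
top tab [286, 196, 15, 4, 50] [ 0.5102 -0.1347] [0.011 0.045] 0.9 z 0.1616 x [0.505 0.515] y [-0.157 -0.113]
top tab [312, 177, 14, 6, 23] [ 0.5663 -0.2176] [0.041 0.012] 79.2 z 0.1584 x [0.56  0.575] y [-0.237 -0.198]
top knob [313, 174, 15, 5, 60] [ 0.5723 -0.2208] [0.013 0.044] 4.4 z 0.1816 x [0.566 0.578] y [-0.242 -0.199]
scene lid [218, 199, 54, 40, 1007] [ 0.5672 -0.1335] [0.128 0.127] 1.4 z 0.1337 x [0.509 0.63 ] y [-0.188 -0.073]
scene jaw [219, 224, 16, 18, 146] [ 0.596  -0.2143] [0.044 0.064] 13.7 z 0.1438 x [0.572 0.618] y [-0.243 -0.189]
scene jaw [209, 223, 5, 5, 22] [ 0.5384 -0.2386] [0.012 0.02 ] 55.1 z 0.1435 x [0.531 0.549] y [-0.245 -0.229]
scene tab [227, 199, 12, 9, 45] [ 0.511  -0.1358] [0.013 0.047] 2.1 z 0.1596 x [0.505 0.518] y [-0.158 -0.116]
scene tab [216, 222, 13, 9, 44] [ 0.5783 -0.2247] [0.044 0.008] 87.7 z 0.163 x [0.574 0.582] y [-0.245 -0.203]
scene knob [215, 217, 14, 10, 61] [ 0.5741 -0.2234] [0.014 0.043] 0.9 z 0.1808 x [0.568 0.581] y [-0.244 -0.202]
```

The crop shows the tab at about (262,360), centred along the lid's -x edge. The knob bar is at (455,230) on the jaw, and the jaw's lip lies over the lid's right edge. Both views agree on heights and sizes, so I'm moving: knob ≈ (0.573, -0.222), tab ≈ (0.511, -0.135), mat ≈ (0.601, 0.203).

```bash
cat > d.py <<'E'
from h import *
import sys
def d(x,y,z,yaw):
    o=ctrl.get_obs(); T=R.from_euler("xyz",o["eef_rot"]); G=R.from_euler("xyz",[np.pi,0,np.radians(yaw)])
    print("t",round(float(o["time_s"]),2),"pos",o["ee_pos"].round(4),"yaw",np.degrees(o["eef_rot"]).round(2),"q",o["qpos"].round(2),"F",o["force"].round(1),"w",o["grip_width"].round(4),"gf",o["grip_force"].round(1))
    print("shift",(T.inv().apply(np.array([x,y,z])-o["ee_pos"])/.03).round(3),"turn",(np.degrees((T.inv()*G).as_rotvec())/10).round(3))
if __name__=="__main__": d(*map(float,sys.argv[1:]))
E
python3 -m inch '1 0 0 -0.7 0 0 -0.9;1 0 0 0 0 0 -0.9;1 0 0 0 0 0 -0.9;1 0 0 0 0 0 -0.9;1 0 0 0 0 0 -0.9;1 0 0 0 0 0 -0.9;1 0 0 0 0 0 -0.9;1 0 0 0 0 0 -0.9;1 0 0 0 0 0 0;1 0 0 0 0 0 0'; python3 d.py .573 -.222 .225 92.5
```

```text
time_s: 1.35
ee_pos: [0.1926, -0.5151, 0.2263]
eef_rot: [-3.142, -0.0, 1.611]
force: [-0.0, 0.5, 0.5]
grip_width: 0.0939
grip_force: 0.0Traceback (most recent call last):
  File "d.py", line 7, in <module>
    if __name__=="__main__": d(*map(float,sys.argv[1:]))
                             ~^^^^^^^^^^^^^^^^^^^^^^^^^^
  File "d.py", line 5, in d
    print("t",round(float(o["time_s"]),2),"pos",o["ee_pos"].round(4),"yaw",np.degrees(o["eef_rot"]).round(2),"q",o["qpos"].round(2),"F",o["force"].round(1),"w",o["grip_width"].round(4),"gf",o["grip_force"].round(1))
                                                                                                                                                                ^^^^^^^^^^^^^^^^^^^^^
AttributeError: 'float' object has no attribute 'round'
```

```bash
sed -i 's/o\["grip_width"\].round(4)/round(float(o["grip_width"]),4)/;s/o\["grip_force"\].round(1)/round(float(o["grip_force"]),1)/' d.py
python3 -m inch '1 0.9 0.9 0 0 0 0;1 0.9 0.9 0 0 0 0;1 0.9 0.9 0 0 0 0;1 0.9 0.9 0 0 0 0;1 0.9 0.9 0 0 0 0;1 0.9 0.9 0 0 0 0;1 0.9 0.9 0 0 0 0;1 0.9 0.9 0 0 0 0;1 0 0 0 0 0 0;1 0 0 0 0 0 0'; python3 d.py .573 -.222 .225 92.5
```

```text
time_s: 2.6
ee_pos: [0.3987, -0.2902, 0.2264]
eef_rot: [-3.141, 0.0, 1.613]
force: [-0.5, 0.3, -0.8]
grip_width: 0.094
grip_force: 0.0
t 2.6 pos [ 0.3987 -0.2902  0.2264] yaw [-179.99    0.     92.43] q [-0.7   0.16  1.65 -0.    1.34 -0.75] F [-0.5  0.3 -0.8] w 0.094 gf 0.0
shift [2.025 5.9   0.046] turn [-0.001  0.    -0.007]
```

```bash
python3 -m inch '1 0.3 0.9 0 0 0 0;1 0.3 0.9 0 0 0 0;1 0.3 0.9 0 0 0 0;1 0.3 0.8 0 0 0 0;1 0.3 0.8 0 0 0 0;1 0.3 0.8 0 0 0 0;1 0.2 0.8 0 0 0 0;1 0 0 0 0 0 0;1 0 0 0 0 0 0'; python3 d.py .573 -.222 .225 92.5
python3 - <<'E'
from h import *
c=camera("wrist"); cv2.imwrite("pics/w1.png",c["img"]); np.savez("w1.npz",**c); print(c["intrinsics"],np.linalg.inv(c["view"]).round(3))
E
```

```text
time_s: 3.72
ee_pos: [0.5724, -0.2231, 0.2263]
eef_rot: [-3.141, -0.0, 1.613]
force: [-0.2, -0.2, 0.9]
grip_width: 0.094
grip_force: 0.0
t 3.73 pos [ 0.5724 -0.2231  0.2263] yaw [-179.97   -0.     92.42] q [-0.43  0.43  1.29 -0.    1.42 -0.47] F [-0.2 -0.2  0.9] w 0.094 gf 0.0
shift [0.037 0.02  0.042] turn [-0.003 -0.    -0.008]
[[297.31863964   0.         254.05758081]
 [  0.         297.31863964 199.49304071]
 [  0.           0.           1.        ]] [[ 0.999  0.041  0.009  0.569]
 [ 0.042 -0.973 -0.226 -0.158]
 [-0.001  0.226 -0.974  0.405]
 [ 0.     0.     0.     1.   ]]
```

View pics/w1.png

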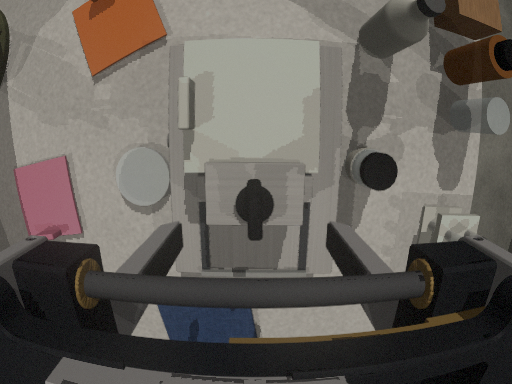

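The wrist view shows the knob bar near (254,208), running up the picture, with the fingers either side of it. The jaw plate is at (254,192) and the lid at (252,105), with its tab at (184,103) on the left.

```bash
cat >> h.py <<'E'
def wcloud(c):
    z=c["range_z"].astype(float); K=c["intrinsics"]; v,u=np.mgrid[:z.shape[0],:z.shape[1]]
    a=(u-K[0,2])/K[0,0]; b=(v-K[1,2])/K[1,1]; r=np.hypot(a,b)+1e-9; t=np.tan(r)/r*z
    V=np.linalg.inv(c["view"]); return np.stack([a*t,b*t,z],-1)@V[:3,:3].T+V[:3,3]
def wr(P,sl,zlo,zhi,n):
    m=np.zeros(P.shape[:2],np.uint8); m[sl]=1; m&=((P[...,2]>zlo)&(P[...,2]<zhi)).astype(np.uint8)
    k,l,s,_=cv2.connectedComponentsWithStats(m); i=np.argmax(s[1:,4])+1; p=P[l==i]
    r=cv2.minAreaRect(p[:,:2].astype(np.float32)); print(n,len(p),np.round(r[0],4),np.round(r[1],4),round(r[2],1),"z",np.median(p[:,2]).round(4))
E
python3 - <<'E'
from h import *
P=wcloud(dict(np.load("w1.npz")))
wr(P,np.s_[160:250,200:310],.173,.195,"knob"); wr(P,np.s_[150:260,190:320],.139,.151,"jaw"); wr(P,np.s_[30:180,160:330],.128,.139,"lid"); wr(P,np.s_[60:140,160:210],.153,.172,"tab")
E
```

```text
knob 860 [ 0.572  -0.2212] [0.0119 0.046 ] 2.7 z 0.1818
jaw 4952 [ 0.5715 -0.2142] [0.0904 0.0584] 2.1 z 0.1441
lid 16537 [ 0.5652 -0.1329] [0.1269 0.1268] 2.3 z 0.1342
tab 683 [ 0.5095 -0.1351] [0.0102 0.0454] 2.5 z 0.1608
```

```bash
python3 -m inch '1 0.06 0 0.4 0 0 0;1 0 0 0.7 0 0 0;1 0 0 0.7 0 0 0;1 0 0 0.65 0 0 0;1 0 0 0 0 0 0;-1 0 0 0 0 0 0;-1 0 0 0 0 0 0;-1 0 0 0 0 0 0;-1 0 0 0 0 0 0;-1 0 0 0 0 0 0' 40; python3 d.py .572 -.2212 .153 92.5
```

```text
time_s: 5.03
ee_pos: [0.5731, -0.2205, 0.153]
eef_rot: [3.141, 0.0, 1.614]
force: [1.0, 0.7, 0.1]
grip_width: 0.0475
grip_force: 0.0
t 5.03 pos [ 0.5731 -0.2205  0.153 ] yaw [179.99   0.    92.5 ] q [-0.43  0.49  1.39 -0.    1.27 -0.47] F [1.  0.7 0.1] w 0.0475 gf 0.0
shift [-0.022 -0.039  0.001] turn [0.001 0.    0.   ]
```

```bash
python3 -m inch '-1 0 0 0 0 0 0;-1 0 0 0 0 0 0;-1 0 0 0 0 0 0;-1 0 0 0 0 0 0;-1 0 0 0 0 0 0;-1 0 0 0 0 0 0' 40; python3 d.py .572 -.2212 .153 92.5
```

```text
time_s: 5.78
ee_pos: [0.5725, -0.2205, 0.1529]
eef_rot: [-3.14, -0.0, 1.614]
force: [-5.5, 0.2, 3.5]
grip_width: 0.0119
grip_force: 39.9
t 5.78 pos [ 0.5725 -0.2205  0.1529] yaw [-1.7991e+02 -2.0000e-02  9.2500e+01] q [-0.43  0.49  1.39 -0.    1.27 -0.47] F [-5.5  0.2  3.5] w 0.0119 gf 39.9
shift [-0.023 -0.018 -0.002] turn [-0.009 -0.002  0.   ]
```

```bash
python3 -m inch '-1 0 0 0 0 0 -0.8;-1 0 0 0 0 0 -0.8;-1 0 0 0 0 0 -0.8;-1 0 0 0 0 0 -0.8;-1 0 0 0 0 0 -0.8;-1 0 0 0 0 0 -0.8;-1 0 0 0 0 0 -0.8;-1 0 0 0 0 0 -0.8;-1 0 0 0 0 0 -0.8;-1 0 0 0 0 0 -0.6' 40;python3 -m inch '-1 0 0 0 0 0 0;-1 0 0 0 0 0 0;-1 0 0 0 0 0 0' 40; python3 d.py .572 -.2212 .153 92.5;python3 - <<'E'
from h import *
print(ctrl.get_obs()["moment"])
E
```

```text
time_s: 7.02
ee_pos: [0.572, -0.221, 0.1529]
eef_rot: [-3.141, -0.003, 2.979]
force: [-8.7, -2.8, 3.9]
grip_width: 0.0117
grip_force: 40.0
time_s: 7.4
ee_pos: [0.572, -0.2209, 0.1529]
eef_rot: [-3.141, -0.003, 2.976]
force: [-8.9, -2.5, 3.2]
grip_width: 0.0121
grip_force: 39.9
t 7.4 pos [ 0.572  -0.2209  0.1529] yaw [-1.7996e+02 -1.5000e-01  1.7049e+02] q [-0.43  0.49  1.39 -0.    1.27 -1.83] F [-8.9 -2.5  3.2] w 0.0121 gf 39.9
shift [-0.001 -0.009 -0.002] turn [-0.014 -0.01   7.799]
[-0.28166598  1.6307157   0.10886077]
```

```bash
python3 -m inch '-1 -0.04 -0.2 0 0 0 0;-1 -0.04 -0.2 0 0 0 0;-1 -0.04 -0.2 0 0 0 0;-1 -0.04 -0.2 0 0 0 0;-1 -0.04 -0.2 0 0 0 0;-1 -0.04 -0.2 0 0 0 0;-1 -0.04 -0.2 0 0 0 0;-1 -0.04 -0.2 0 0 0 0;-1 -0.04 -0.2 0 0 0 0;-1 -0.04 -0.15 0 0 0 0';python3 -m inch '-1 0 0 0 0 0 0;-1 0 0 0 0 0 0'; python3 d.py .5742 -.2809 .153 170.5
```

```text
time_s: 8.65
ee_pos: [0.5741, -0.2799, 0.1529]
eef_rot: [3.14, -0.004, 2.976]
force: [-12.3, 24.2, 8.7]
grip_width: 0.0119
grip_force: 39.9
time_s: 8.9
ee_pos: [0.574, -0.2796, 0.1529]
eef_rot: [3.141, -0.004, 2.976]
force: [-12.5, 6.2, 5.2]
grip_width: 0.0118
grip_force: 39.9
t 8.9 pos [ 0.574  -0.2796  0.1529] yaw [179.94  -0.22 170.51] q [-0.51  0.54  1.3  -0.    1.3  -1.92] F [-12.5   6.2   5.2] w 0.0118 gf 39.9
shift [-0.013 -0.041 -0.003] turn [ 0.006 -0.022  0.001]
```

```bash
python3 -m inch '0 0 0 0 0 0 0;0 0 0 0 0 0 0;0 0 0 0 0 0 0;0 0 0 0 0 0 0;1 0 0 -0.7 0 0 0;1 0 0 -0.9 0 0 0;1 0 0 -0.9 0 0 0.7;1 0 0 0 0 0 1;1 0 0 0 0 0 1;1 0 0 0 0 0 1';python3 -m inch '1 0 0 0 0 0 1;1 0 0 0 0 0 1;1 0 0 0 0 0 1;1 0 0 0 0 0 1;1 0 0 0 0 0 0.1;1 0 0 0 0 0 0'; python3 d.py .5095 -.1351 .226 92.4
python3 - <<'E'
from h import *
P=wcloud(c:=camera("wrist")); cv2.imwrite("pics/w2.png",c["img"])
K=np.s_[150:260,150:350]
wr(P,np.s_[100:300,150:350],.173,.195,"knob"); wr(P,np.s_[100:300,150:350],.139,.151,"jaw"); wr(P,np.s_[0:180,130:350],.128,.139,"lid"); wr(P,np.s_[0:140,130:240],.153,.172,"tab")
E
```

```text
time_s: 10.15
ee_pos: [0.5753, -0.2802, 0.228]
eef_rot: [3.142, 0.0, 2.324]
force: [-0.2, 0.1, 0.1]
grip_width: 0.0941
grip_force: 0.0
time_s: 10.9
ee_pos: [0.5753, -0.2802, 0.2279]
eef_rot: [3.142, -0.0, 1.618]
force: [-0.2, -0.5, -0.0]
grip_width: 0.094
grip_force: 0.0
t 10.9 pos [ 0.5753 -0.2802  0.2279] yaw [180.    -0.    92.69] q [-0.51  0.49  1.21  0.    1.45 -0.56] F [-0.2 -0.5 -0. ] w 0.094 gf 0.0
shift [ 4.933 -1.964  0.065] turn [ 0.    -0.     0.029]
knob 917 [ 0.5738 -0.2797] [0.0124 0.0453] 80.9 z 0.1817
jaw 4579 [ 0.5735 -0.2728] [0.0901 0.0587] 1.9 z 0.1441
lid 14457 [ 0.5655 -0.1394] [0.1266 0.114 ] 2.2 z 0.1342
tab 623 [ 0.5094 -0.1356] [0.0106 0.0452] 2.8 z 0.1608
```

View pics/w2.png

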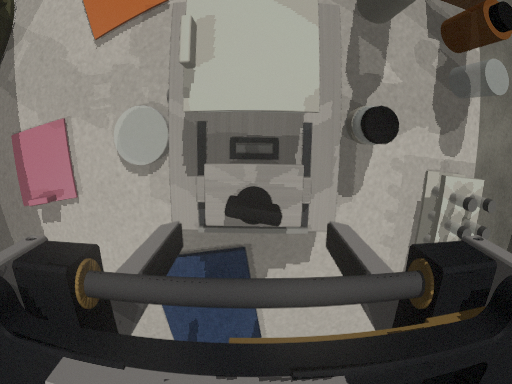

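```bash
python3 -m inch '1 0.8 -0.3 0 0 0 0;1 0.8 -0.3 0 0 0 0;1 0.8 -0.3 0 0 0 0;1 0.8 -0.3 0 0 0 0;1 0.8 -0.3 0 0 0 0;1 0.8 -0.3 0 0 0 0;1 0.13 -0.16 0 0 0 0;1 0 0 0.8 0 0 0;0.2 0 0 0.6 0 0 0;0.2 0 0 0 0 0 0'; python3 d.py .5095 -.1353 .139 92.4
python3 - <<'E'
from h import *
P=wcloud(camera("wrist")); wr(P,np.s_[130:260,150:350],.150,.172,"tab")
E
```

```text
time_s: 12.2
ee_pos: [0.5097, -0.1354, 0.185]
eef_rot: [-3.14, -0.001, 1.615]
force: [0.9, 0.2, 1.6]
grip_width: 0.0774
grip_force: 0.0
t 12.2 pos [ 0.5097 -0.1354  0.185 ] yaw [-1.7989e+02 -4.0000e-02  9.2540e+01] q [-0.33  0.27  1.61 -0.    1.27 -0.37] F [0.9 0.2 1.6] w 0.0774 gf 0.0
shift [ 0.003 -0.004  1.534] turn [-0.011 -0.004  0.014]
tab 845 [ 0.5094 -0.1347] [0.0096 0.0446] 2.4 z 0.1609
```

```bash
python3 -m inch '0.2 0 0 0.5 0 0 0;0.2 0 0 0.5 0 0 0;0.2 0 0 0.5 0 0 0;0.2 0 0 0 0 0 0;-1 0 0 0 0 0 0;-1 0 0 0 0 0 0;-1 0 0 0 0 0 0;-1 0 0 0 0 0 0;-1 0 0 0 0 0 0;-1 0 0 0 0 0 0' 25; python3 -m inch '-1 0 0 0 0 0 0;-1 0 0 0 0 0 0;-1 0 0 0 0 0 0' 25; python3 d.py .5095 -.1353 .139 92.4
```

```text
time_s: 13.5
ee_pos: [0.5101, -0.135, 0.141]
eef_rot: [3.141, 0.0, 1.614]
force: [-0.6, 0.0, 1.2]
grip_width: 0.0099
grip_force: 25.0
time_s: 13.88
ee_pos: [0.5101, -0.135, 0.141]
eef_rot: [3.142, 0.0, 1.614]
force: [0.3, 0.5, 1.4]
grip_width: 0.0097
grip_force: 25.0
t 13.88 pos [ 0.5101 -0.135   0.141 ] yaw [180.    0.   92.5] q [-0.33  0.31  1.66 -0.    1.17 -0.37] F [0.3 0.5 1.4] w 0.0097 gf 25.0
shift [-0.009 -0.021  0.067] turn [0.   0.   0.01]
```

```bash
python3 -m inch '-1 0 0 -0.1 0 0 0;-1 0 0 -0.2 0 0 0;-1 0 0 -0.3 0 0 0;-1 0 0 -0.4 0 0 0;-1 0 0 -0.5 0 0 0;-1 0 0 -0.5 0 0 0;-1 0 0 -0.5 0 0 0;-1 0 0 -0.5 0 0 0;-1 0 0 -0.4 0 0 0;-1 0 0 -0.2 0 0 0'
python3 - <<'E'
from h import *
w=camera("wrist"); t=camera("top"); cv2.imwrite("pics/lift.png",np.hstack([w["img"],t["img"]])[::1,:][:, :]); cv2.imwrite("pics/lift.png",cv2.resize(np.hstack([w["img"],t["img"]]),(800,300)))
P=wcloud(w); wr(P,np.s_[130:260,100:300],P[...,2].min(),.6,"any")
z=P[60:230,200:380,2]; print(np.percentile(z,[5,25,50,75]))
T=cloud(t); m=(T[...,0]>.5)&(T[...,0]<.63)&(T[...,1]>-.2)&(T[...,1]<-.07); print(np.percentile(T[m][:,2],[5,25,50,75,95]))
T=t; 
E
python3 d.py .54 .2 .26 97.7
```

```text
time_s: 15.12
ee_pos: [0.5102, -0.135, 0.2497]
eef_rot: [3.141, 0.0, 1.614]
force: [0.0, 0.2, -1.5]
grip_width: 0.0096
grip_force: 25.0
any 26000 [ 0.4075 -0.1745] [0.3094 0.2147] 0.6 z 0.012
[-0.0018038  -0.00059789  0.06931985  0.24274585]
[0.13738953 0.25099766 0.55153306 0.55667054 0.56193889]
t 15.22 pos [ 0.5102 -0.135   0.2494] yaw [1.7997e+02 1.0000e-02 9.2500e+01] q [-0.33  0.22  1.52  0.    1.4  -0.37] F [-0.3  0.4 -1.6] w 0.0097 gf 25.0
shift [11.113  1.48  -0.356] turn [ 0.003  0.001 -0.52 ]
```

View pics/lift.png

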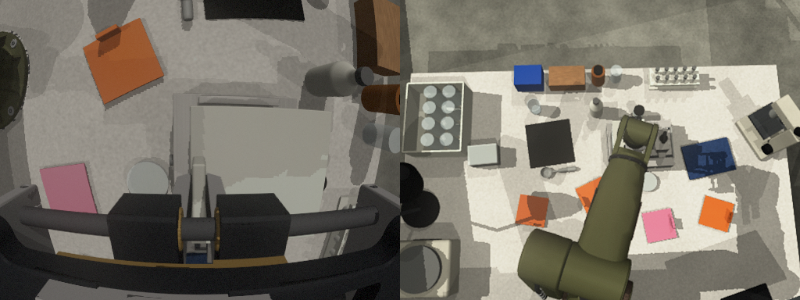

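```bash
python3 -m inch '-1 0.3 0 0 0 0 0;-1 0.6 0.1 0 0 0 0;-1 0.8 0.1 0 0 0 0;-1 0.8 0.1 0 0 0 0;-1 0.8 0.1 0 0 0 0;-1 0.8 0.1 0 0 0 0;-1 0.8 0.1 0 0 0 0;-1 0.8 0.1 0 0 0 0;-1 0.8 0.1 0 0 0 0;-1 0.8 0.1 0 0 0 0'
python3 -m inch '-1 0.8 0.1 0 0 0 0;-1 0.8 0.1 0 0 0 0;-1 0.8 0.1 0 0 0 0;-1 0.6 0.2 0 0 0 0;-1 0.4 0.2 0 0 0 0;-1 0 0 0 0 0 -0.2;-1 0 0 0 0 0 -0.3;-1 0 0 0 0 0 0;-1 0 0 0 0 0 0'
python3 - <<'E'
from h import *
w=camera("wrist"); cv2.imwrite("pics/w3.png",w["img"]); P=wcloud(w); hsv=cv2.cvtColor(w["img"],cv2.COLOR_BGR2HSV)
wr(P,np.s_[0:250,150:450],.22,.26,"lid")
P2=P.copy(); P2[hsv[...,2]>60]=9; wr(P2,np.s_[0:290,150:480],-.01,.02,"mat visible")
E
python3 d.py .5458 .1966 .021 97.7
```

```text
time_s: 16.48
ee_pos: [0.5271, 0.087, 0.2487]
eef_rot: [-3.141, -0.0, 1.615]
force: [0.1, -0.5, -1.8]
grip_width: 0.0099
grip_force: 25.0
time_s: 17.6
ee_pos: [0.5441, 0.1874, 0.249]
eef_rot: [3.141, 0.0, 1.701]
force: [0.1, -0.1, -0.3]
grip_width: 0.0099
grip_force: 25.0
lid 18392 [0.5915 0.2175] [0.1354 0.0797] 7.0 z 0.2421
mat visible 5899 [0.5967 0.212 ] [0.1989 0.1804] 7.5 z 0.0031
t 17.65 pos [0.5441 0.1875 0.249 ] yaw [180.     0.    97.45] q [ 0.27  0.33  1.38 -0.    1.43  0.14] F [ 0.1 -0.7 -1.8] w 0.0097 gf 25.0
shift [0.293 0.096 7.6  ] turn [ 0.     0.    -0.025]
```

View pics/w3.png

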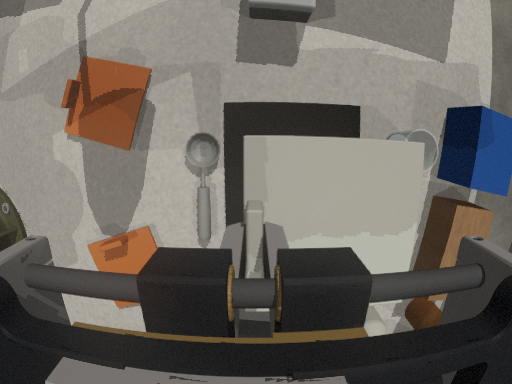

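The wrist view shows the lid held flat over the mat, whose dark edge is at (290,118). The spoon handle is at (204,210), just outside the mat, so I'll open the fingers only a little on release.

```bash
python3 -m inch '-1 0.3 0.1 0.4 0 0 0;-1 0 0 0.8 0 0 0;-1 0 0 0.8 0 0 0;-1 0 0 0.8 0 0 0;-1 0 0 0.8 0 0 0;-1 0 0 0.8 0 0 0;-1 0 0 0.8 0 0 0;-1 0 0 0.8 0 0 0;-1 0 0 0.5 0 0 0;-1 0 0 0.2 0 0 0'
python3 -m inch '-1 0 0 0.2 0 0 0;-1 0 0 0.2 0 0 0;-1 0 0 0.15 0 0 0;-1 0 0 0.1 0 0 0;-1 0 0 0 0 0 0;-1 0 0 0 0 0 0'
python3 d.py .5458 .1966 .021 97.7
```

```text
time_s: 18.9
ee_pos: [0.5455, 0.1973, 0.0469]
eef_rot: [-3.14, 0.0, 1.702]
force: [0.1, 0.8, -0.9]
grip_width: 0.0096
grip_force: 25.0
time_s: 19.65
ee_pos: [0.546, 0.1972, 0.0286]
eef_rot: [3.141, -0.0, 1.702]
force: [-0.0, 0.5, -0.9]
grip_width: 0.0093
grip_force: 25.0
t 19.65 pos [0.546  0.1972 0.0286] yaw [179.98  -0.    97.5 ] q [0.28 0.57 1.59 0.   0.99 0.15] F [-0.   0.5 -0.9] w 0.0093 gf 25.0
shift [-0.018 -0.008  0.254] turn [ 0.002 -0.    -0.02 ]
```

```bash
python3 -m inch '-1 0 0 0.1 0 0 0;-1 0 0 0.08 0 0 0;-1 0 0 0.05 0 0 0;-1 0 0 0 0 0 0;-1 0 0 0 0 0 0'
python3 d.py .5458 .1966 .021 97.7
```

```text
time_s: 20.27
ee_pos: [0.5459, 0.1971, 0.0216]
eef_rot: [3.142, -0.0, 1.702]
force: [-0.1, -0.7, -1.1]
grip_width: 0.0097
grip_force: 25.0
t 20.27 pos [0.5459 0.1971 0.0216] yaw [180.   -0.   97.5] q [0.28 0.58 1.59 0.   0.98 0.15] F [-0.1 -0.7 -1.1] w 0.0097 gf 25.0
shift [-0.017 -0.005  0.02 ] turn [ 0.   -0.   -0.02]
```

```bash
python3 -m inch '-1 0 0 0.02 0 0 0;-1 0 0 0.02 0 0 0;-1 0 0 0 0 0 0'; python3 -m inch '-1 0 0 0.02 0 0 0;-1 0 0 0 0 0 0'
```

```text
time_s: 20.65
ee_pos: [0.5459, 0.1972, 0.021]
eef_rot: [3.141, -0.0, 1.702]
force: [-3.6, -1.4, 7.3]
grip_width: 0.0098
grip_force: 25.0
time_s: 20.9
ee_pos: [0.5459, 0.1972, 0.021]
eef_rot: [3.141, -0.0, 1.702]
force: [-7.0, -2.2, 14.3]
grip_width: 0.0094
grip_force: 25.0
```

```bash
python3 -m inch '-1 0 0 -0.03 0 0 0;-0.8 0 0 0 0 0 0;-0.6 0 0 0 0 0 0;-0.4 0 0 0 0 0 0;-0.4 0 0 0 0 0 0;-0.4 0 0 -0.2 0 0 0;-0.4 0 0 -0.5 0 0 0;-0.4 0 0 -0.8 0 0 0;-0.4 0 0 -0.9 0 0 0;-0.4 0 0 -0.9 0 0 0'
python3 -m inch '-0.4 0 0 -1 0 0 0;-0.4 0 0 -1 0 0 0;-0.4 0 0 -1 0 0 0;-0.4 0 -1 -1 0 0 0;-0.4 0 -1 0 0 0 0;-0.4 0 -1 0 0 0 0;-0.4 0 -1 0 0 0 0;-0.4 0 0 0 0 0 0;-0.4 0 0 0 0 0 0'
python3 - <<'E'
from h import *
import m2
w=camera("wrist"); P=wcloud(w)
wr(P,np.s_[0:300,100:480],.012,.03,"lid"); 
t=camera("top"); cv2.imwrite("pics/end.png",cv2.resize(np.hstack([w["img"],t["img"]]),(800,300))); m2.go(t,"top"); m2.go(camera("scene"),"scene")
E
python3 d.py .5458 .1966 .021 97.7
```

```text
time_s: 22.15
ee_pos: [0.546, 0.1972, 0.1218]
eef_rot: [3.14, -0.0, 1.702]
force: [-0.0, -0.8, 0.4]
grip_width: 0.0285
grip_force: 0.0
time_s: 23.28
ee_pos: [0.4273, 0.1816, 0.2405]
eef_rot: [3.14, -0.0, 1.702]
force: [0.2, -0.5, -0.3]
grip_width: 0.028
grip_force: 0.0
lid 6136 [0.6002 0.2044] [0.1282 0.1257] 6.8 z 0.0142
top jaw [327, 186, 4, 3, 12] [ 0.5447 -0.2509] [0.01  0.007] 85.6 z 0.1449 x [0.541 0.548] y [-0.256 -0.246]
top tab [333, 174, 4, 5, 11] [ 0.577  -0.2692] [0.013 0.008] 0.0 z 0.1609 x [0.571 0.583] y [-0.273 -0.265]
top knob [337, 168, 5, 15, 56] [ 0.5741 -0.2787] [0.012 0.047] 79.1 z 0.1836 x [0.553 0.596] y [-0.287 -0.272]
scene jaw [205, 235, 17, 14, 129] [ 0.6016 -0.2718] [0.041 0.052] 5.4 z 0.1442 x [0.583 0.621] y [-0.297 -0.247]
scene jaw [210, 230, 6, 6, 27] [ 0.5653 -0.2526] [0.025 0.013] 4.2 z 0.1439 x [0.553 0.577] y [-0.259 -0.247]
scene tab [202, 231, 10, 12, 30] [ 0.5805 -0.2869] [0.039 0.011] 6.9 z 0.1626 x [0.561 0.6  ] y [-0.291 -0.28 ]
scene knob [201, 225, 10, 13, 62] [ 0.576  -0.2811] [0.012 0.048] 81.1 z 0.1815 x [0.554 0.599] y [-0.29  -0.274]
t 23.43 pos [0.4274 0.1815 0.2397] yaw [-179.99   -0.     97.49] q [0.32 0.08 1.7  0.   1.36 0.19] F [0.  0.4 0.2] w 0.0278 gf 0.0
shift [-0.015  3.981  7.288] turn [-0.001 -0.    -0.021]
```

View pics/end.png

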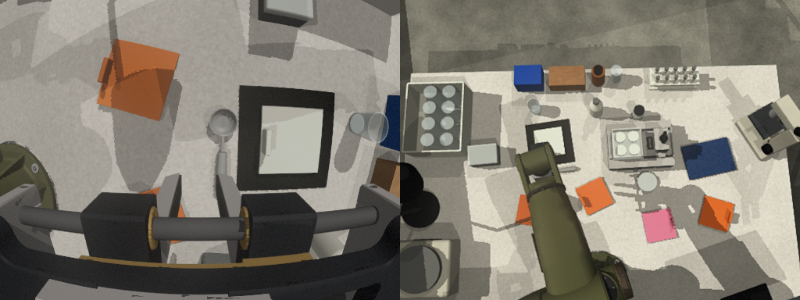

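The final views show the lid flat and centred on the mat at (290,140) in the wrist half. In the top half, the tub with its four jars is still in place at (627,142). The jaw is back, the knob is turned, and the bystanders are undisturbed. I'm handing it in.

```bash
python3 -c "
from station import ticket
print(ticket.hand_in())"
```

```text
the job is handed in; nothing more can be done
None
```

The job is handed in, with no verdict shown: at about 23 s of the 64 s limit, the knob measured about 1.38 rad (free), the jaw about 58 mm back, and the lid flat, right way up and within about 2 mm of the mat's centre; the tub and bystanders looked unmoved in the last picture.

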